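# Lock the appraiser's strongbox

### The arm

A 6-joint arm with a two-finger parallel gripper is mounted at the origin on the work surface. World frame = base frame: x ahead of the robot, y to its left, z up, the work surface at z = 0. Lengths are in m, angles in rad, forces in N, time in s.
With the tool pointing down it reaches from about 0.35 to 0.975 m from the base axis. Payload 4.9 kg.
Tool frame: the origin (TCP) lies at the very end of the fingers, on their centre line; the grasp point (between the pads) lies 19 mm behind it; z points along the fingers, x is the direction in which the jaws open and shut, and the axes are right-handed (so a half turn about z gives the same grasp; the last joint's range is limited). The gripper opens to 85 mm and grips with 20 to 120 N. Pads are 22 mm wide; open, the fingers measure 114 mm over their backs; the gripper's body (76 mm by 85 mm) begins 54 mm behind the grasp point. The pads swing forward as they close: fully open they stand 13 mm farther back than shut.
Start: joints at [-1.461, 0.053, 1.613, -0, 1.476, -0.119], TCP at [0.142, -0.609, 0.231] pointing down, gripper open.
Joint ranges: [-3.01, 3.01], [-1.01, 2.22], [0.06, 2.58], [-1.02, 4.17], [0.09, 2.62], [-3.14, 3.14]. Speed limits (rad/s): [2.57, 2.57, 3.14, 3.14, 3.14, 3.14].

### API

Orientations are given as a rotation vector (axis times angle).
In Python, from station import monitor, imaging, ticket gives the robot as it stands.
- The arm moves only by the tool step_arm, never from a script. Its argument "targets" is one flat list of numbers, 4 for each row, row after row: the shift along the tool's x, y, z in m, then the turn about the tool's z in rad. In form: [tx, ty, tz, roll, tx, ty, tz, roll, ...]. A call has 1 to 12 rows; each row is the pose to reach, as a shift and turn from the pose measured when the call began, along the tool's axes at that moment; what a row does not reach only later rows make up. A row lasts 1/12 s, in which the tool goes at most 41.7 mm and 7.16 degrees, less where a joint would pass 70% of its speed; a pose out of reach is approached as far as the arm can. A call with a gripper value outside its range is refused whole. "grip" is the finger opening in m, from 0 to 0.0854, set as the call begins (left out, the last holds). The fingers move at their own pace and stop on an object; "force" is the grip in N (left out, the last holds). Time passes only in rows, so rows that repeat a pose let the fingers close. It gives the time, the measured TCP pose, the force and the opening at its end, in the units of the state.
- monitor.get_obs(): the state, without advancing time (a new reading comes with each control period).
- imaging.get_image(name): name is "scene" or "top"; returns a dict with "color" (400x640x3 uint8, red, green, blue), "depth" (400x640 float32, m along the optical axis (not along the pixel's ray), 0 where there is no reading), "fov_y" (degrees; the focal length in pixels is half the picture's height over the tangent of half this angle, whatever the lens; pixels are square), "cx", "cy" (the principal point, pixels), "R" (3x3) and "t" (3): a world point X has camera coordinates R X + t. Camera axes: x right, y down, z forward; pixel columns grow to the right and rows downward; lengths in m; the calibration is good to about 2 mm. A picture is of the moment at which its call begins.
- ticket.finish_job(): hands the job in, once; it reports no verdict.
Trained networks look in a picture, given as the dict that the camera call returned (one of the last four; its "shot" number tells which), for a name from the list of things; names that differ only in an ending like _2 or _b are one class to them, and where a whole thing is asked for, a point or a joint stands for the part that bears it (a point fixed in the world has none). Each returns a list of dicts, best first, with "score" (0 to 1); they miss things now and then, are a little off and sometimes report something else, mostly with a low value. They report only what shows in the picture. A call takes as long as a camera call. They do not tell look-alikes from the thing itself.
- imaging.search_frame(name, picture): "uv" ([column, row] in pixels, amid what is visible of it).
- imaging.mark_of(name, picture): "uv" ([column, row] in pixels: a listed point, or the origin of a listed thing).
The state is a dict: "t": time; "q": joint angles; "dq": joint speeds; "effort": joint torques, N m; "tool_pos": TCP position; "tool_rot": TCP orientation; "contact_force": force on the tool from outside, world axes, zero at the start; "wrist_torque": the same for the moment, N m; "opening": finger opening in m.
Only numpy, scipy, OpenCV 4.12 (cv2) and the standard library are available. Lean on these libraries where they do the work, as an engineer would, in place of code of your own. Each camera call takes 0.05 s, during which the arm holds its last target.

### The job

Lock the dark grey strongbox on the desk using the fingertips only: push the peg of the slotted disc round until its slot lines up with the bolt, then push the bolt's upright tab along the guide so that the bolt slides through the slot and under the keeper, fully home with the tab against the two stops. Do not lift the bolt out of its guide, and leave everything lying on the box and around it where it is.

Things in the scene. Friction and masses are not known exactly. Their poses are not given: they have to be found in the camera images.
- strongbox: Fixed dark grey steel strongbox, 290 mm long (its y, -215 to 75), 200 wide (x, -100 to 100), lid top 50 above the table. Origin on the table top straight below the axis of the slotted disc; z up (all z here from the table). The bolt travels along its +y on the line x = 0: from an open-topped guide, through the disc's slot, under a bridge-shaped keeper.
- guide_end (a point): End of the bolt's open dark steel guide next to the disc, on the guide's floor (strongbox x 0, y -39 mm, z 53). From here the guide runs 174 mm to -y; 15 wide inside, 27 over its walls, wall tops at z 63. Two stop blocks flank it at y -58 to -50, 8 to 17 either side of the line, tops at z 76.
- keeper (a point): Middle of the top of the steel keeper bridge (strongbox x 0, y 53 mm, z 74): 32 wide, 14 along y; the home bolt lies under it.
- turn_disc (a joint): Turn of the slotted brass disc about its vertical axis, rad, growing anticlockwise seen from above. At 0 and at 3.14 the slot lies along the bolt's line; the peg is then on the strongbox +x side (0) or -x side (3.14). Range -0.5 to 3.64; stays where left; about 3 N sideways on the peg turns it. Starts well out of line, peg on the keeper's half.
- disc_slot (a point): On the disc's axis at the height of its top face (z 66 mm). The disc is 68 across, with one straight slot 17 wide cut right across its middle along this frame's y; slot floor at z 52. Turns with the disc; its x axis points to the peg.
- disc_peg (a point): Middle of the upright steel peg on the disc: 10 mm across, 22 tall (z 66 to 88), 24 from the disc's axis, at right angles to the slot. Push it sideways to turn the disc.
- bolt_tab (a point): Centre of the bolt's upright steel thumb tab: 28 mm wide (across the travel), 8 thick (along it), 26 tall (z 65 to 91). y axis along the bolt to its nose, z up. Starts with the nose short of the disc; fully home its front face rests against the two stop blocks.
- home (a point): Fixed point where the tab's centre lies when the bolt is fully home (strongbox x 0, y -62 mm, z 78).
- bolt_nose (a point): Pointed tip of the bolt's nose, 132 mm ahead of the tab's centre and 19 below it.
- bolt: Loose steel bar, about 0.2 kg, 12 x 12 mm, lying in the open guide at z 53 to 65; reaches 132 ahead of the tab's centre and 14 behind it; slides with 1 to 4 N. Origin on its underside below the tab's centre (25 lower); axes as for the tab.
- ring_box: closed blue jewellery ring box, 34 x 34 x 30 mm, loose on the strongbox lid; origin at the centre of its underside
- loupe: black eyepiece loupe, 27 across, 27 mm tall, standing loose on the strongbox lid; origin at the centre of its underside
- mug: white mug, 76 across, 90 mm tall, loose on the table; origin at the centre of its underside
- crystal_ball: glass ball 64 across on a dark wooden foot, 81 mm tall, loose on the table; origin at the centre of its underside
- jar: small glass jar with white lid, 50 across, 60 mm tall, loose on the table; origin at the centre of its underside
- tweezers: steel tweezers, about 130 long and 8 mm high, lying loose on the table; origin at the middle of their underside
- carving: turned wooden ornament, 60 across at the foot, 105 mm tall, loose on the table; origin at the centre of its underside
There are look-alikes about, which are no part of the job. Of the things like the bolt, leave any that is orange or pink; of the rest the smaller one is meant.

How it is judged:
By the outcome, as a careful person would: the job done as asked, in the order asked, and still so for the second after the job is handed in, with the robot touching nothing.
It also fails if it takes over 48 s, if anything falls off the work surface, if the arm or the gripper's body presses on something with over 40 N, if the wrist force passes 120 N, or if a joint passes its speed limit or range.

## Working session

There is one attempt and no reset: what is moved stays moved. The work goes in short steps, Python scripts to look and compute and a tool call to move; the robot and the scene stay as the last step left them, time stands still between calls to the robot, and variables do not carry over. Pictures are saved under pics/ and viewed, and the job is handed in when it is done.

Besides the shell and the picture viewer there is one more tool, called after "Call:" as name(argument=value, ...) on one line, values as JSON. step_arm: Moves the arm, as the interface text tells. Its arguments: {"type":"object","properties":{"targets":{"type":"array","items":{"type":"number"}},"grip":{"type":"number"},"force":{"type":"number"}},"required":["targets"]}

```bash
mkdir -p pics; ls; cat > h.py <<'E'
import numpy as np, cv2
from station import monitor, imaging, ticket
def K(p):
    h=p["color"].shape[0]; return h/2/np.tan(np.radians(p["fov_y"])/2)
def w(p,u,v,d):
    f=K(p); c=np.array([(u-p["cx"])/f*d,(v-p["cy"])/f*d,d]); return p["R"].T@(c-p["t"])
def ray(p,u,v,z):
    f=K(p); r=p["R"].T@np.array([(u-p["cx"])/f,(v-p["cy"])/f,1.]); o=-p["R"].T@p["t"]; return o+r*(z-o[2])/r[2]
def pix(p,X):
    c=p["R"]@np.asarray(X)+p["t"]; f=K(p); return c[0]/c[2]*f+p["cx"],c[1]/c[2]*f+p["cy"]
def save(p,n): cv2.imwrite("pics/"+n,p["color"][:,:,::-1])
E
python3 - <<'E'
from h import *
np.set_printoptions(precision=4,suppress=True)
print(monitor.get_obs())
for n in("scene","top"):
    p=imaging.get_image(n); save(p,n+"0.png"); print(n,p["fov_y"],p["cx"],p["cy"],-p["R"].T@p["t"],p["R"][2])
    for k in "strongbox guide_end keeper disc_slot disc_peg bolt_tab bolt_nose home bolt ring_box loupe".split():
        try:
            print(k,[(np.round(a["uv"],1),round(a["score"],2)) for a in imaging.mark_of(k,p)][:5])
        except Exception as e: print(k,e)
    np.save("pics/%s0.npy"%n,p,allow_pickle=True)
E
```

```text
pics
{'t': 0.0, 'q': array([-1.461 ,  0.0533,  1.6143,  0.    ,  1.476 , -0.119 ]), 'dq': array([ 0.0007,  0.0005,  0.0002,  0.0004, -0.0005, -0.0014]), 'effort': array([  0.0014, -39.368 , -37.0179,   0.    ,   0.0071,   0.    ]), 'tool_pos': array([ 0.1417, -0.6081,  0.2301]), 'tool_rot': array([-2.4593,  1.9524,  0.0023]), 'contact_force': array([-0.6139,  0.3101,  0.1306]), 'wrist_torque': array([ 0.0145, -0.0283, -0.0099]), 'opening': 0.08556835042802449}
scene 53.90490949359561 316.03043119176243 197.01477113843396 [1.3353 0.2266 0.8121] [-0.7193 -0.263  -0.643 ]
strongbox [(array([351.4, 229.7]), 0.68)]
guide_end [(array([340. , 211.5]), 0.93), (array([473.5, 250.9]), 0.44)]
keeper [(array([371.4, 219.3]), 0.66)]
disc_slot [(array([354.2, 215.1]), 0.73)]
disc_peg [(array([355. , 219.2]), 0.72)]
bolt_tab [(array([190.5, 159.1]), 0.72), (array([271.5, 162.1]), 0.62), (array([440.3, 188.1]), 0.61), (array([296.6, 192.9]), 0.45)]
bolt_nose [(array([396.7, 199.8]), 0.72), (array([356.8, 216.2]), 0.7), (array([324.9, 162.1]), 0.63), (array([337.4, 211.3]), 0.59), (array([373.7, 218.
[... 572 characters left out ...]
[295.6, 184.5]), 0.52)]
disc_peg [(array([290.6, 179.8]), 0.72)]
bolt_tab [(array([470.7, 223. ]), 0.86), (array([347.9, 188.8]), 0.74), (array([234.5, 252. ]), 0.66), (array([392.1, 242.8]), 0.6), (array([289. , 177.3]), 0.24)]
bolt_nose [(array([468.9, 273.2]), 0.89), (array([345.6, 263.7]), 0.68), (array([309.1, 183.5]), 0.63), (array([267.7, 237. ]), 0.59), (array([334., 169.]), 0.37)]
home [(array([313.2, 182. ]), 0.68)]
bolt [(array([395.2, 243.5]), 0.69), (array([342.3, 190.8]), 0.66), (array([236.4, 252.9]), 0.66), (array([472.7, 221.4]), 0.65)]
ring_box [(array([331.4, 210.6]), 0.66)]
loupe [(array([344.9, 191.9]), 0.63), (array([334.3, 168.8]), 0.61), (array([298.4, 187. ]), 0.56)]
```

View pics/scene0.png

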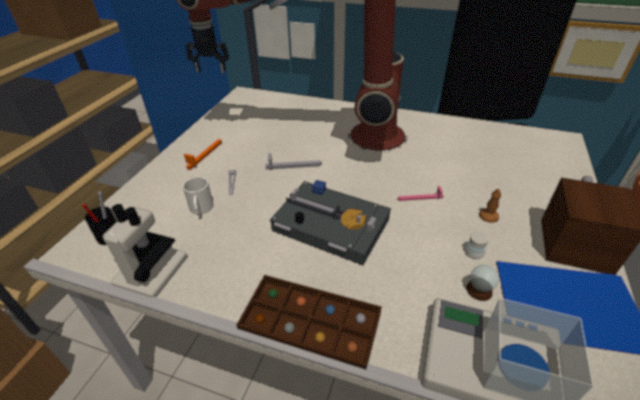

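View pics/top0.png

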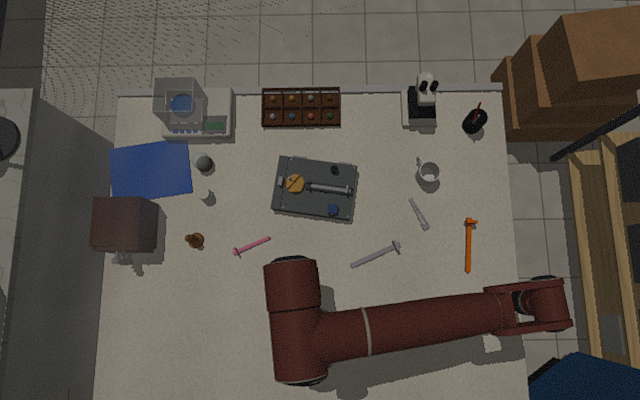

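```bash
python3 - <<'E'
import cv2
a=cv2.imread("pics/top0.png")[130:280,220:420]; cv2.imwrite("pics/top0c.png",cv2.resize(a,None,fx=4,fy=4,interpolation=cv2.INTER_CUBIC))
a=cv2.imread("pics/scene0.png")[140:290,230:430]; cv2.imwrite("pics/scene0c.png",cv2.resize(a,None,fx=4,fy=4,interpolation=cv2.INTER_CUBIC))
E
```

```text
(no output)
```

View pics/top0c.png

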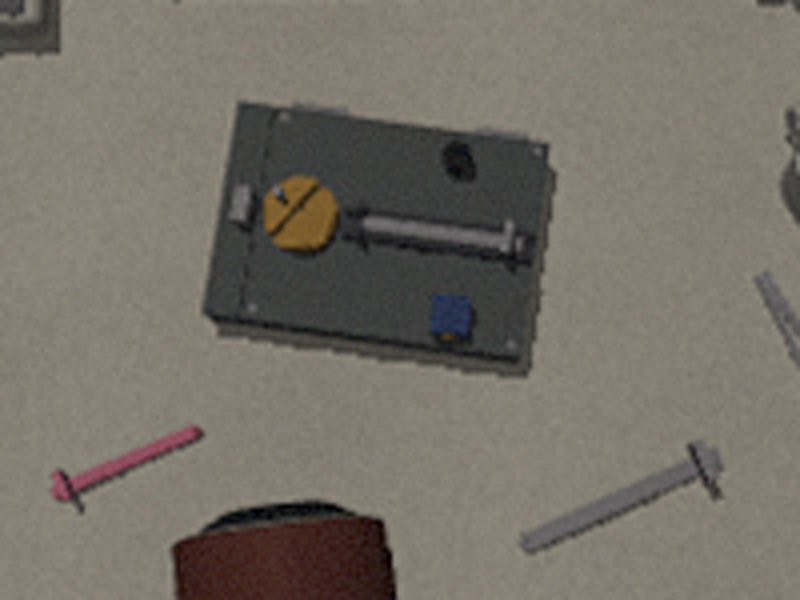

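View pics/scene0c.png

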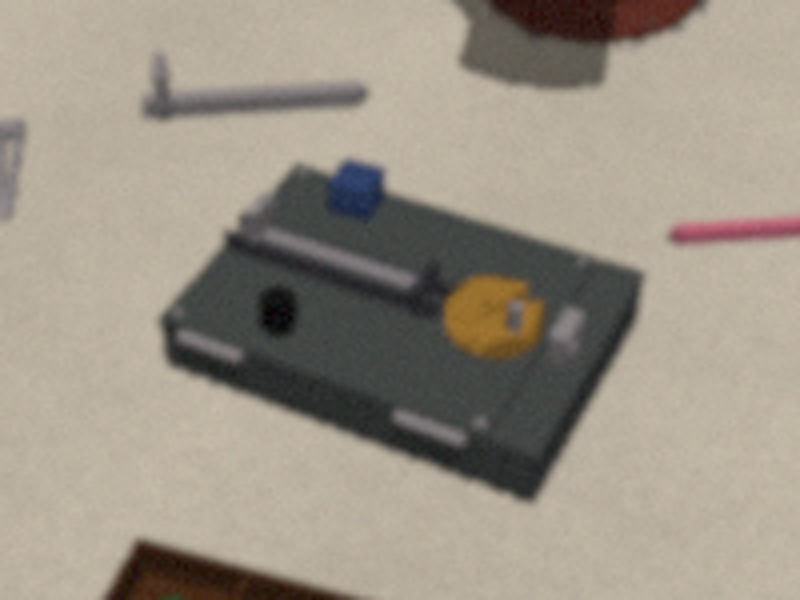

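The meant bolt is the grey one in the guide on the box (top ~(348,189)). The other candidates are orange (470,240), pink (250,245), and a larger grey one on the table (375,255). The grey one in the guide is the smaller grey, and the crop confirms it sits in the guide. Next I'll fit the box pose.

```bash
cat > fit.py <<'E'
from h import *
from scipy.optimize import least_squares
np.set_printoptions(precision=4,suppress=True)
T=np.load("pics/top0.npy",allow_pickle=True).item(); S=np.load("pics/scene0.npy",allow_pickle=True).item()
tc=lambda u,v:(220+(u+.5)/4-.5,130+(v+.5)/4-.5); sc=lambda u,v:(230+(u+.5)/4-.5,140+(v+.5)/4-.5)
# (pic, box pt, uv)
L=[(T,(.1,.075,.05),tc(240,102)),(T,(.1,-.215,.05),tc(549,145)),(T,(-.1,-.215,.05),tc(522,360)),(T,(-.1,.075,.05),tc(206,314)),
(T,(0,0,.066),tc(301,214)),(T,(0,.053,.074),tc(241,203)),
(S,(-.1,-.215,.05),sc(298,165)),(S,(.1,-.215,.05),sc(165,318)),(S,(-.1,.075,.05),sc(643,275)),(S,(.1,.075,.05),sc(533,458)),(S,(0,0,.066),sc(494,315)),(S,(0,.053,.074),sc(570,322))]
def B(p,q): c,s=np.cos(p[2]),np.sin(p[2]); return np.array([p[0]+c*q[0]-s*q[1],p[1]+s*q[0]+c*q[1],q[2]])
if __name__=="__main__":
    f=lambda p:np.ravel([np.subtract(pix(P,B(p,q)),uv) for P,q,uv in L])
    r=least_squares(f,[.55,.05,0],loss="soft_l1"); print(r.x); print(r.fun.reshape(-1,2) if r.fun.size else 0)
    p=r.x; np.save("pose.npy",p)
    c,s=np.cos(p[2]),np.sin(p[2])
    def inv(X): d=X[:2]-p[:2]; return np.array([c*d[0]+s*d[1],-s*d[0]+c*d[1],X[2]])
    print("tab top",inv(ray(T,*tc(511,235),.091)),inv(ray(S,*sc(262,198),.091)))
    print("tab net",inv(ray(T,347.9,188.8,.078)),inv(ray(S,296.6,192.9,.078)))
    print("peg top T crop",inv(ray(T,*tc(278,190),.088)),inv(ray(S,*sc(517,300),.088)),"net",inv(ray(T,290.6,179.8,.077)))
    print("nose",inv(ray(T,309.1,183.5,.059)),inv(ray(S,337.4,211.3,.059)))
    print("ring",inv(ray(T,331.4,210.6,.05)),inv(ray(S,316.6,189.1,.05)))
    print("loupe",inv(ray(T,334.3,168.8,.05)),inv(ray(S,302.4,220.9,.05)))
E
python3 fit.py
```

```text
[ 0.5494  0.0478 -0.1585]
[[-0.288  -0.3215]
 [ 0.5989 -0.165 ]
 [-0.1868 -0.2203]
 [-1.0988 -0.2709]
 [-0.2129 -0.1887]
 [-0.0011 -0.002 ]
 [-0.1936 -0.5619]
 [-1.7327 -0.3634]
 [ 0.4525 -0.5571]
 [ 0.9621 -0.0775]
 [ 0.1328 -1.6808]
 [-0.8472  0.4568]]
tab top [ 0.002  -0.1904  0.091 ] [-0.006  -0.1894  0.091 ]
tab net [ 0.0036 -0.1924  0.078 ] [-0.0063 -0.1854  0.078 ]
peg top T crop [0.0134 0.0201 0.088 ] [0.0076 0.019  0.088 ] net [0.0069 0.0149 0.077 ]
nose [ 0.0069 -0.0511  0.059 ] [-0.0071 -0.0522  0.059 ]
ring [-0.0781 -0.1449  0.05  ] [-0.079  -0.1581  0.05  ]
loupe [ 0.0764 -0.1329  0.05  ] [ 0.0647 -0.1265  0.05  ]
```

```bash
cat > go.py <<'E'
from h import *
from scipy.spatial.transform import Rotation as Ro
np.set_printoptions(precision=4,suppress=True)
def go(bx,by,z,pose=None,quiet=False):
    p=np.load("pose.npy") if pose is None else pose
    o=monitor.get_obs(); R=Ro.from_rotvec(o["tool_rot"]).as_matrix()
    c,s=np.cos(p[2]),np.sin(p[2]); Rb=np.array([[c,-s,0],[s,c,0],[0,0,1]])
    tgt=np.array([*(p[:2]+Rb[:2,:2]@[bx,by]),z])
    bp=Rb.T@(o["tool_pos"]-[p[0],p[1],0])
    # roll so tool y parallel box y (mod pi)
    yt=Rb.T@R[:,1]; a=np.arctan2(yt[0],yt[1]) # angle from +y clockwise
    a=(a+np.pi/2)%np.pi-np.pi/2
    # turning by +roll about tool z (down) = clockwise seen from above -> a increases
    print("t %.2f"%o["t"],"tool in box",bp,"F box",Rb.T@o["contact_force"],"open %.4f"%o["opening"],"q6 %.2f"%o["q"][5], "tz",R[:,2])
    print("world tgt",tgt,"shift",R.T@(tgt-o["tool_pos"]),"roll",-a, "toolY in box",yt,"toolX in box",Rb.T@R[:,0])
if __name__=="__main__":
    import sys; go(*map(float,sys.argv[1:4]))
E
python3 go.py .018 .045 .16
```

```text
t 1.20 tool in box [-0.2989 -0.7126  0.2313] F box [-0.4055  0.0274  0.7384] open 0.0854 q6 -0.12 tz [ 0. -0. -1.]
world tgt [0.5743 0.0894 0.16  ] shift [-0.5818 -0.5796  0.0713] roll -1.183497581738795 toolY in box [-0.9259 -0.3777 -0.    ] toolX in box [ 0.3777 -0.9259  0.    ]
```

Call:
step_arm(targets=[-0.58,-0.58,0.05,-1.183,-0.58,-0.58,0.05,-1.183,-0.58,-0.58,0.05,-1.183,-0.58,-0.58,0.05,-1.183,-0.58,-0.58,0.05,-1.183,-0.58,-0.58,0.05,-1.183,-0.58,-0.58,0.05,-1.183,-0.58,-0.58,0.05,-1.183,-0.58,-0.58,0.05,-1.183,-0.58,-0.58,0.05,-1.183,-0.58,-0.58,0.05,-1.183,-0.58,-0.58,0.05,-1.183], grip=0)

```text
t: 2.2
tool_pos: [0.4061, -0.1831, 0.2012]
tool_rot: [3.131, -0.25, 0.002]
contact_force: [0.4, -0.3, -0.0]
opening: 0.0002
```

```bash
python3 go.py .018 .047 .11
```

```text
t 2.20 tool in box [-0.105  -0.2507  0.2012] F box [ 0.4085 -0.2318 -0.0005] open 0.0002 q6 -0.43 tz [ 0.0012 -0.0008 -1.    ]
world tgt [0.5746 0.0914 0.11  ] shift [ 0.1227 -0.2978  0.0912] roll -0.0006690336623260684 toolY in box [-0.0007 -1.      0.0006] toolX in box [ 1.     -0.0007  0.0013]
```

Call:
step_arm(targets=[0.123,-0.298,0.06,0,0.123,-0.298,0.06,0,0.123,-0.298,0.06,0,0.123,-0.298,0.06,0,0.123,-0.298,0.06,0,0.123,-0.298,0.06,0,0.123,-0.298,0.06,0,0.123,-0.298,0.06,0,0.123,-0.298,0.09,0,0.123,-0.298,0.09,0,0.123,-0.298,0.09,0,0.123,-0.298,0.09,0])

```text
t: 3.2
tool_pos: [0.5748, 0.091, 0.1118]
tool_rot: [3.131, -0.251, 0.002]
contact_force: [-0.9, -0.6, 0.5]
opening: 0.0001
```

```bash
python3 - <<'E'
from h import *
for n in("scene","top"):
    p=imaging.get_image(n); np.save("pics/%s1.npy"%n,p,allow_pickle=True)
    a=p["color"][:,:,::-1]
    a=a[140:290,230:430] if n=="scene" else a[130:280,220:420]
    cv2.imwrite("pics/%s1.png"%n,cv2.resize(a,None,fx=4,fy=4,interpolation=cv2.INTER_CUBIC))
E
python3 go.py .018 .047 .077
```

```text
t 3.30 tool in box [0.0192 0.0465 0.113 ] F box [ 1.0357  0.9736 -0.0378] open 0.0003 q6 0.19 tz [ 0.0039 -0.0008 -1.    ]
world tgt [0.5746 0.0914 0.077 ] shift [-0.0013 -0.0005  0.036 ] roll -0.002052641518299314 toolY in box [-0.0021 -1.      0.0002] toolX in box [ 1.     -0.0021  0.004 ]
```

View pics/scene1.png

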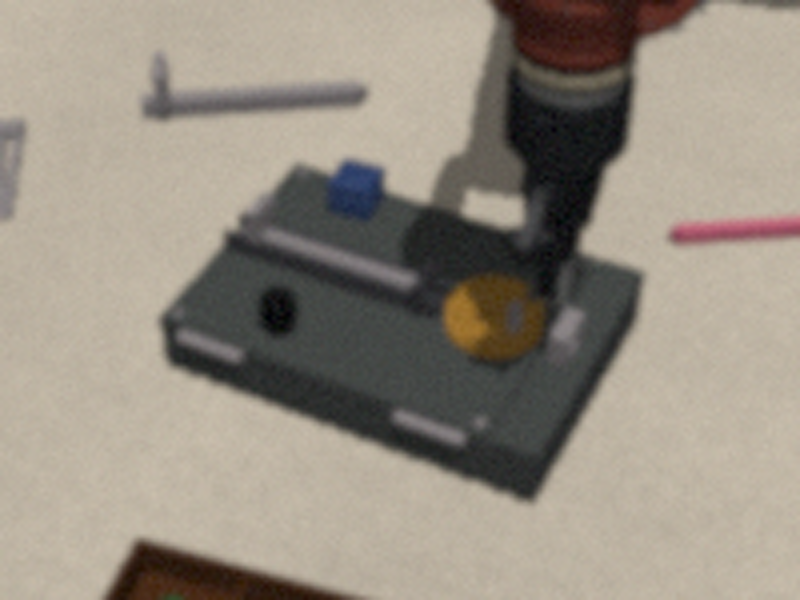

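View pics/top1.png

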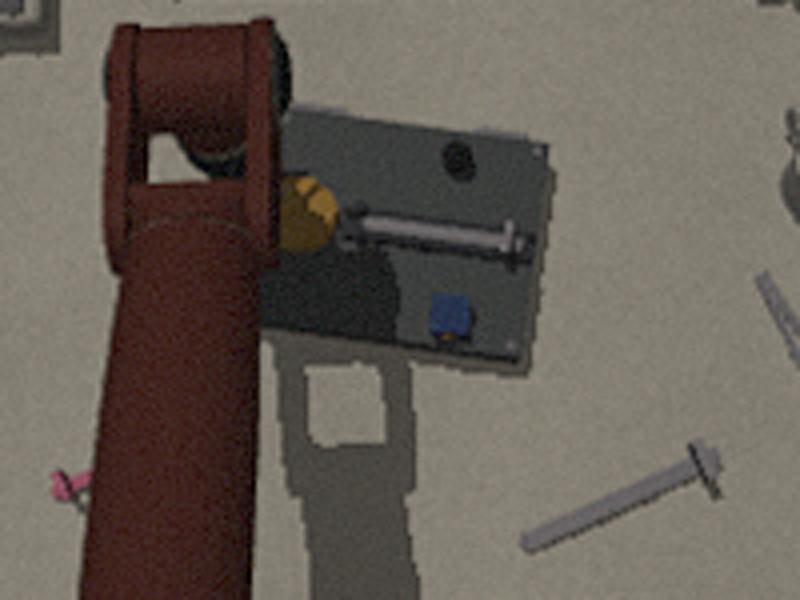

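```bash
python3 - <<'E'
from fit import *
o=monitor.get_obs(); 
for X in (o["tool_pos"],B(np.load("pose.npy"),(.013,.021,.088)),B(np.load("pose.npy"),(.012,.021,.066))):
    u,v=pix(S,X); print((u-230)*4,(v-140)*4)
a=np.load("pics/scene1.npy",allow_pickle=True).item()["color"][180:240,330:390,::-1]
cv2.imwrite("pics/s1z.png",cv2.resize(a,None,fx=10,fy=10,interpolation=cv2.INTER_CUBIC))
E
```

```text
548.9774267825935 293.8666999581793
515.0092724876024 304.20145246439915
513.9742480757848 326.9364194284044
```

View pics/s1z.png

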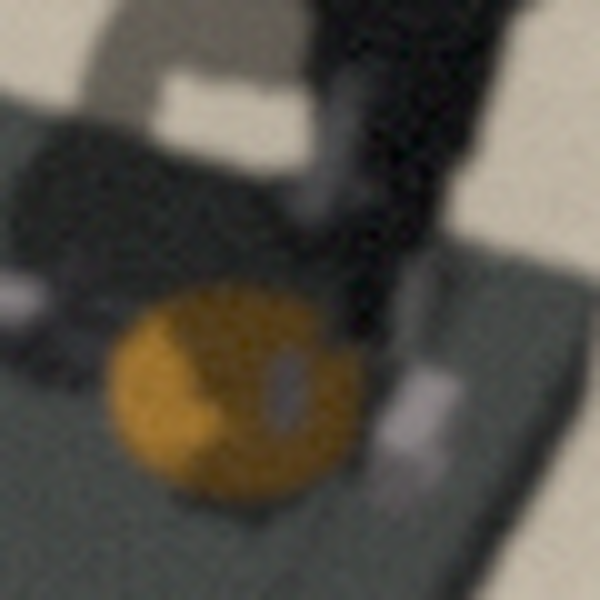

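Call:
step_arm(targets=[0,0,0.02,0,0,0,0.035,0,0,0,0.036,0,0,0.005,0.036,0,0,0.01,0.036,0,0,0.013,0.036,0,0,0.016,0.036,0,0,0.019,0.036,0,0,0.022,0.036,0,0,0.025,0.036,0,0,0.025,0.036,0])

```text
t: 4.22
tool_pos: [0.5802, 0.0706, 0.0801]
tool_rot: [-3.118, 0.253, -0.043]
contact_force: [26.3, 18.4, -18.3]
opening: 0.0002
```

```bash
python3 - <<'E'
from h import *
for n in("scene",):
    p=imaging.get_image(n); np.save("pics/%s2.npy"%n,p,allow_pickle=True)
    a=p["color"][180:240,330:390,::-1]
    cv2.imwrite("pics/%s2.png"%n,cv2.resize(a,None,fx=10,fy=10,interpolation=cv2.INTER_CUBIC))
E
python3 go.py .018 .016 .077
```

```text
t 4.27 tool in box [0.0269 0.0273 0.0801] F box [ 23.4159  22.2665 -17.1224] open -0.0001 q6 0.15 tz [ 0.0283  0.0107 -0.9995]
world tgt [0.5697 0.0608 0.077 ] shift [-0.0089  0.0114  0.0027] roll -0.0033335761137087694 toolY in box [-0.0033 -0.9999 -0.0151] toolX in box [ 0.9996 -0.0037  0.0262]
```

View pics/scene2.png

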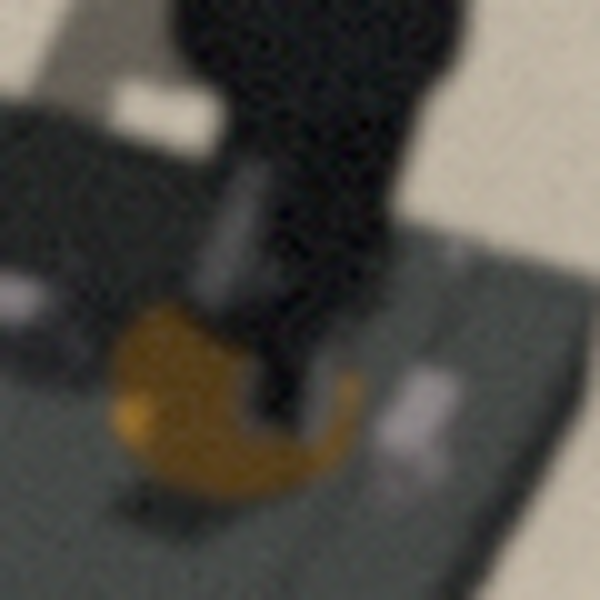

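Call:
step_arm(targets=[0,-0.005,0,0,0,-0.01,-0.005,0,0,-0.018,-0.02,0,0,-0.05,-0.05,0,0,-0.09,-0.07,0,0,-0.13,-0.07,0,0,-0.17,-0.07,0,0,-0.17,-0.07,0])

```text
t: 4.93
tool_pos: [0.6065, 0.2431, 0.1557]
tool_rot: [-3.115, 0.246, -0.048]
contact_force: [-1.5, -0.3, -0.5]
opening: -0.0003
```

```bash
cat > look.py <<'E'
import sys
from h import *
t=sys.argv[1]; out=[]
for n in("scene","top"):
    p=imaging.get_image(n); np.save("pics/%s%s.npy"%(n,t),p,allow_pickle=True)
    a=p["color"][:,:,::-1]
    a=a[170:250,310:410] if n=="scene" else a[150:230,265:365]
    out.append(cv2.resize(a,None,fx=7.5,fy=7.5,interpolation=cv2.INTER_CUBIC))
for n,a in zip("st",out): cv2.imwrite("pics/%s%s.png"%(n,t),a)
E
python3 look.py 3; python3 go.py .018 .016 .077
```

```text
t 5.03 tool in box [0.0255 0.1972 0.1539] F box [ 0.3954 -0.0118 -0.0704] open -0.0000 q6 0.42 tz [ 0.0292  0.0099 -0.9995]
world tgt [0.5697 0.0608 0.077 ] shift [-0.0094  0.1823  0.0741] roll -0.0009013846398389092 toolY in box [-0.0009 -0.9999 -0.0145] toolX in box [ 0.9996 -0.0013  0.0273]
```

View pics/s3.png

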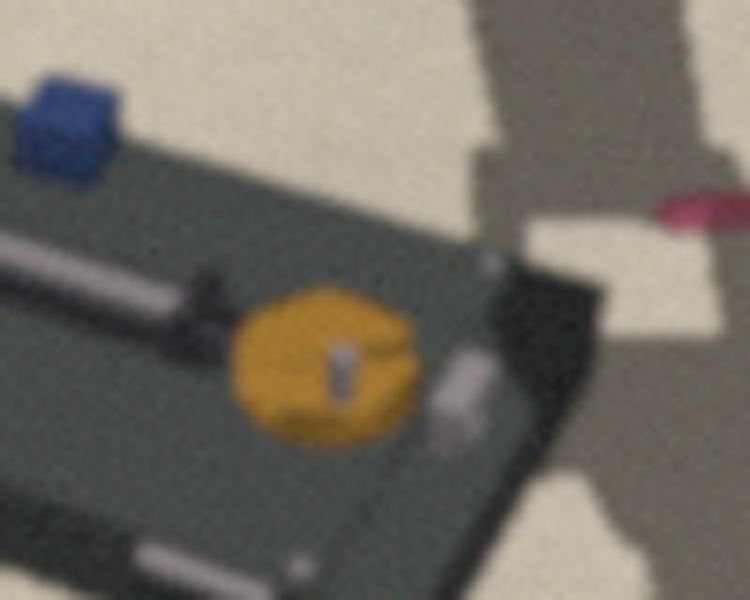

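View pics/t3.png

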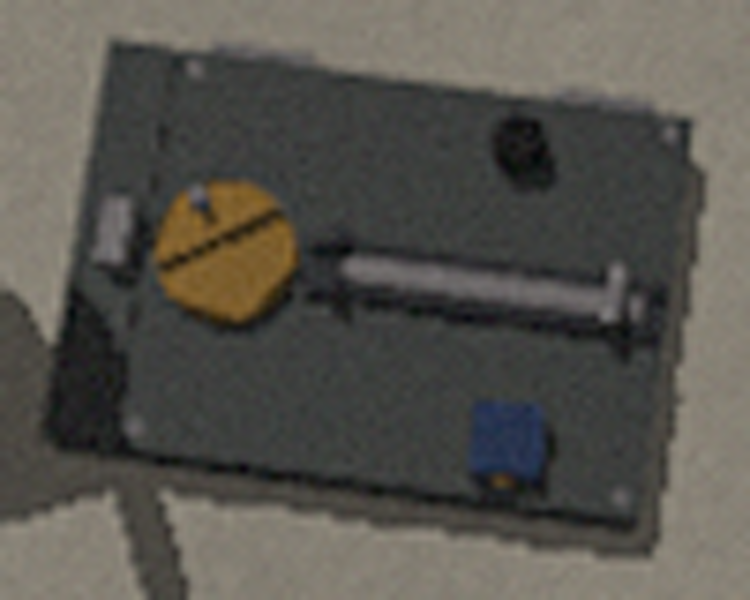

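```bash
python3 go.py .020 .042 .10;python3 go.py .020 .040 .078; python3 go.py .024 .018 .078
```

```text
t 5.03 tool in box [0.0255 0.1972 0.1539] F box [ 0.3954 -0.0118 -0.0704] open -0.0000 q6 0.42 tz [ 0.0292  0.0099 -0.9995]
world tgt [0.5758 0.0861 0.1   ] shift [-0.0068  0.156   0.0515] roll -0.0009013846398389092 toolY in box [-0.0009 -0.9999 -0.0145] toolX in box [ 0.9996 -0.0013  0.0273]
t 5.03 tool in box [0.0255 0.1972 0.1539] F box [ 0.3954 -0.0118 -0.0704] open -0.0000 q6 0.42 tz [ 0.0292  0.0099 -0.9995]
world tgt [0.5755 0.0842 0.078 ] shift [-0.0074  0.1583  0.0735] roll -0.0009013846398389092 toolY in box [-0.0009 -0.9999 -0.0145] toolX in box [ 0.9996 -0.0013  0.0273]
t 5.03 tool in box [0.0255 0.1972 0.1539] F box [ 0.3954 -0.0118 -0.0704] open -0.0000 q6 0.42 tz [ 0.0292  0.0099 -0.9995]
world tgt [0.5759 0.0618 0.078 ] shift [-0.0034  0.1803  0.0732] roll -0.0009013846398389092 toolY in box [-0.0009 -0.9999 -0.0145] toolX in box [ 0.9996 -0.0013  0.0273]
```

Call:
step_arm(targets=[-0.004,0.04,0.02,0,-0.006,0.08,0.04,0,-0.007,0.12,0.05,0,-0.007,0.156,0.051,0,-0.007,0.156,0.051,0,-0.007,0.158,0.065,0,-0.007,0.158,0.073,0,-0.007,0.158,0.073,0])

```text
t: 5.7
tool_pos: [0.574, 0.0842, 0.0758]
tool_rot: [-3.12, 0.25, -0.037]
contact_force: [0.7, 0.1, -1.2]
opening: 0.0
```

```bash
python3 go.py .020 .030 .078;python3 go.py .024 .018 .078
```

```text
t 5.70 tool in box [0.0185 0.0398 0.0758] F box [ 0.6765  0.2396 -1.2401] open 0.0000 q6 0.17 tz [ 0.0247  0.0098 -0.9996]
world tgt [0.5739 0.0743 0.078 ] shift [ 0.0015  0.0098 -0.0023] roll -0.0012487305664548032 toolY in box [-0.0012 -0.9999 -0.0136] toolX in box [ 0.9997 -0.0016  0.0228]
t 5.70 tool in box [0.0185 0.0398 0.0758] F box [ 0.6765  0.2396 -1.2401] open 0.0000 q6 0.17 tz [ 0.0247  0.0098 -0.9996]
world tgt [0.5759 0.0618 0.078 ] shift [ 0.0055  0.0218 -0.0024] roll -0.0012487305664548032 toolY in box [-0.0012 -0.9999 -0.0136] toolX in box [ 0.9997 -0.0016  0.0228]
```

Call:
step_arm(targets=[0.0015,0.006,0,0,0.0015,0.011,0,0,0.003,0.014,0,0,0.004,0.017,0,0,0.005,0.02,0,0,0.0055,0.022,0,0,0.0055,0.022,0,0])

```text
t: 6.28
tool_pos: [0.5769, 0.0624, 0.0761]
tool_rot: [-3.118, 0.249, -0.041]
contact_force: [2.8, 2.3, -1.8]
opening: -0.0003
```

```bash
python3 go.py .024 .016 .078
```

```text
t 6.28 tool in box [0.0249 0.0187 0.0761] F box [ 2.3742  2.7079 -1.7514] open -0.0003 q6 0.13 tz [ 0.0269  0.0111 -0.9996]
world tgt [0.5756 0.0598 0.078 ] shift [-0.0008  0.0027 -0.002 ] roll -0.0007656917373601857 toolY in box [-0.0008 -0.9999 -0.0153] toolX in box [ 0.9997 -0.0011  0.0248]
```

Call:
step_arm(targets=[0,0.001,0,0,0,0.0015,0,0,0,0.0015,0,0,0,-0.01,-0.005,0,0,-0.03,-0.03,0,0,-0.07,-0.05,0,0,-0.11,-0.06,0,0,-0.14,-0.06,0,0,-0.17,-0.06,0,0,-0.17,-0.06,0])

```text
t: 7.12
tool_pos: [0.6026, 0.2345, 0.1403]
tool_rot: [-3.117, 0.242, -0.043]
contact_force: [0.2, -0.9, -0.6]
opening: 0.0
```

```bash
python3 look.py 4; python3 go.py .024 .016 .077
```

```text
t 7.22 tool in box [0.0231 0.1888 0.139 ] F box [-0.4747 -0.3255 -0.5198] open 0.0002 q6 0.41 tz [ 0.0267  0.0099 -0.9996]
world tgt [0.5756 0.0598 0.077 ] shift [-0.0009  0.1736  0.0596] roll 0.001635381534198288 toolY in box [ 0.0016 -0.9999 -0.014 ] toolX in box [0.9997 0.0013 0.0248]
```

View pics/s4.png

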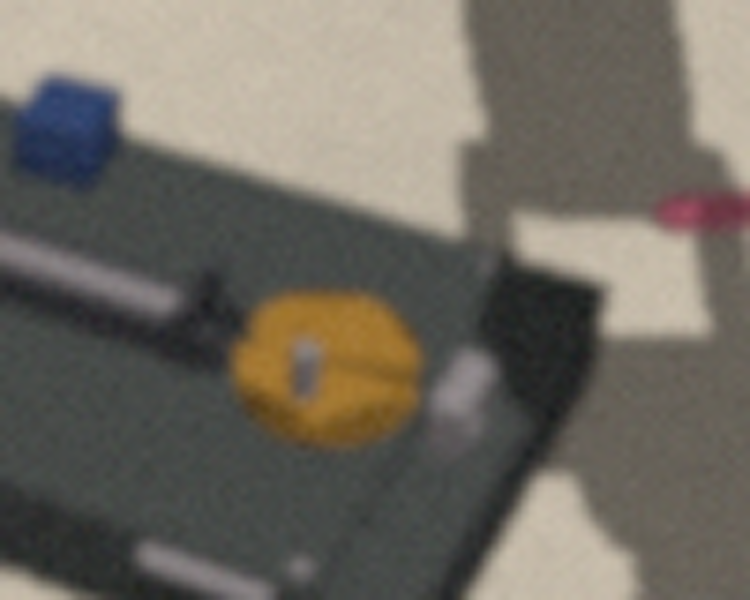

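View pics/t4.png

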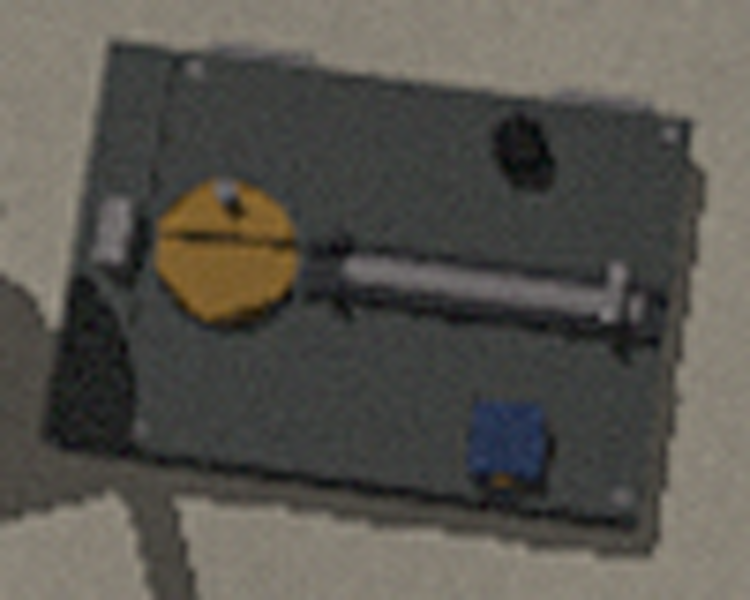

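```bash
cat > ang.py <<'E'
import sys
from fit import *
p=np.load("pose.npy"); c,s=np.cos(p[2]),np.sin(p[2])
def line(P,z,y0,y1,x0,x1,dark):
    # resample to box frame at 0.5mm
    ys=np.arange(y0,y1,.0005); xs=np.arange(x0,x1,.0005)
    uv=np.array([[pix(P,B(p,(x,y,z))) for y in ys] for x in xs],np.float32)
    g=cv2.cvtColor(P["color"],cv2.COLOR_RGB2GRAY).astype(np.float32)
    im=cv2.remap(g,uv[...,0],uv[...,1],cv2.INTER_CUBIC)
    wt=np.clip((np.median(im)-12-im) if dark else (im-np.median(im)-25),0,None)
    xc=(wt*xs[:,None]).sum(0)/(wt.sum(0)+1e-6); ok=wt.sum(0)>20
    return ys[ok],xc[ok],im
for t in sys.argv[1:]:
    P=np.load("pics/top%s.npy"%t,allow_pickle=True).item()
    y,x,im=line(P,.066,-.027,.027,-.012,.018,True)
    y2,x2=y,x
    for _ in range(4):
        k=np.polyfit(y2,x2,1); r=abs(np.polyval(k,y2)-x2); m=r<max(.0012,np.median(r)*2); y2,x2=y2[m],x2[m]
    print(t,"slot slope deg",np.degrees(np.arctan(k[0])),"off %.4f"%k[1],len(y2),len(y))
    cv2.imwrite("pics/a%s.png"%t,cv2.resize(im.astype(np.uint8)[::-1],None,fx=6,fy=6))
    y,x,im=line(P,.065,-.175,-.065,-.015,.02,False); k=np.polyfit(y,x,1); r=abs(np.polyval(k,y)-x);m=r<.0015;k=np.polyfit(y[m],x[m],1)
    print("bolt slope",np.degrees(np.arctan(k[0])),"off at0 %.4f"%k[1],len(y),m.sum())
E
python3 ang.py 4
```

```text
4 slot slope deg -3.000262925923757 off 0.0057 93 108
bolt slope -0.2938289221507056 off at0 0.0004 220 220
```

View pics/a4.png

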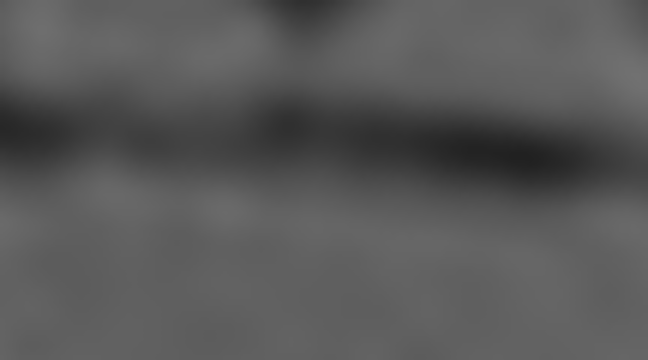

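Call:
step_arm(targets=[0,0.04,0.02,0,0,0.08,0.04,0,0,0.12,0.05,0,0,0.142,0.052,0,0,0.145,0.058,0,0,0.147,0.061,0,0,0.155,0.061,0,0,0.163,0.061,0,0,0.168,0.061,0,0,0.171,0.061,0,0,0.1715,0.061,0,0,0.1715,0.061,0])

```text
t: 8.22
tool_pos: [0.577, 0.062, 0.076]
tool_rot: [-3.12, 0.245, -0.041]
contact_force: [-0.2, -0.5, -0.5]
opening: -0.0
```

```bash
python3 go.py .024 .016 .077
```

```text
t 8.22 tool in box [0.0251 0.0183 0.076 ] F box [-0.1368 -0.5654 -0.5473] open -0.0000 q6 0.13 tz [ 0.0272  0.0099 -0.9996]
world tgt [0.5756 0.0598 0.077 ] shift [-0.001   0.0023 -0.0011] roll 0.0018170827910672926 toolY in box [ 0.0018 -0.9999 -0.0141] toolX in box [0.9997 0.0015 0.0253]
```

Call:
step_arm(targets=[-0.001,0.001,0,0,-0.001,0.002,0,0,-0.001,0.0025,0,0,-0.001,0.0025,0,0])

```text
t: 8.55
tool_pos: [0.576, 0.0602, 0.0762]
tool_rot: [-3.119, 0.245, -0.043]
contact_force: [1.5, 2.4, -0.4]
opening: -0.0001
```

```bash
python3 go.py .024 .016 .077
```

```text
t 8.55 tool in box [0.0243 0.0165 0.0762] F box [ 1.0839  2.5653 -0.3871] open -0.0001 q6 0.12 tz [ 0.0282  0.0108 -0.9995]
world tgt [0.5756 0.0598 0.077 ] shift [-0.0003  0.0004 -0.0008] roll 0.0021200698866117307 toolY in box [ 0.0021 -0.9999 -0.0151] toolX in box [0.9997 0.0017 0.0262]
```

Call:
step_arm(targets=[0,0.0005,0,0,0,0.0005,0,0,0,-0.006,-0.003,0,0,-0.006,-0.035,0,-0.005,0.01,-0.065,0,-0.02,0.05,-0.065,0,-0.025,0.09,-0.065,0,-0.025,0.13,-0.065,0,-0.025,0.17,-0.065,0,-0.025,0.21,-0.065,0,-0.025,0.235,-0.065,0,-0.025,0.235,-0.065,0])

```text
t: 9.55
tool_pos: [0.512, -0.173, 0.1373]
tool_rot: [-3.121, 0.253, -0.042]
contact_force: [0.3, -0.3, -0.3]
opening: 0.0001
```

```bash
python3 look.py 5; python3 go.py 0 -.215 .071; python3 ang.py 5
```

```text
t 9.65 tool in box [-0.0021 -0.2203  0.137 ] F box [-0.1721  0.774  -0.0082] open -0.0001 q6 -0.32 tz [ 0.0275  0.0108 -0.9996]
world tgt [ 0.5155 -0.1645  0.071 ] shift [ 0.0004 -0.0043  0.0661] roll -8.857917459303977e-05 toolY in box [-0.0001 -0.9999 -0.015 ] toolX in box [ 0.9997 -0.0005  0.0255]
5 slot slope deg -2.772457306798832 off 0.0057 90 108
bolt slope -0.2833553110381678 off at0 0.0004 158 157
```

View pics/t5.png

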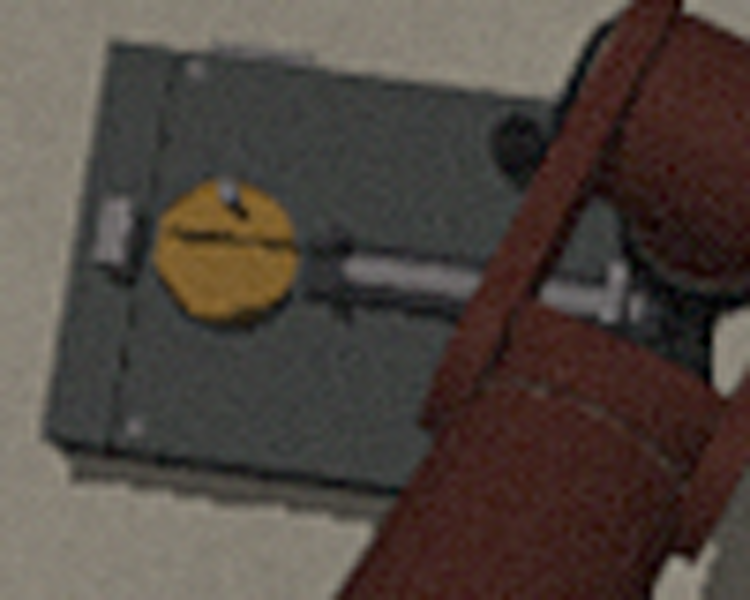

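View pics/s5.png

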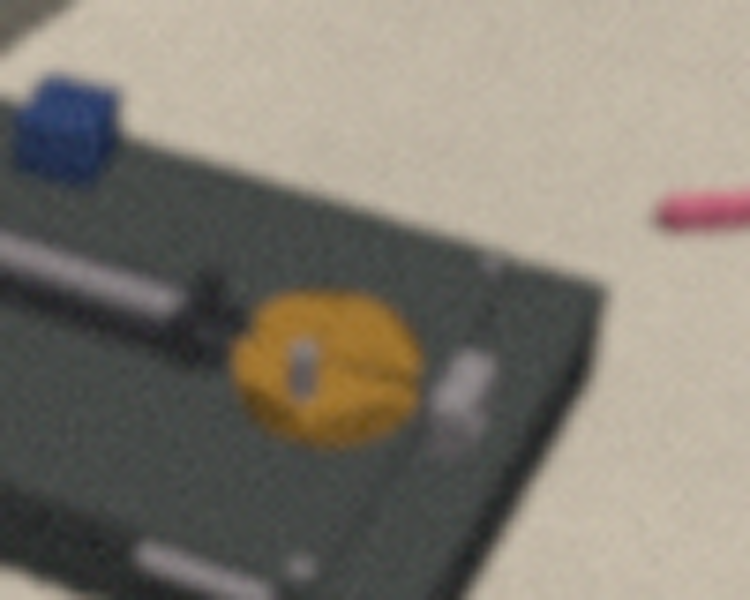

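Call:
step_arm(targets=[0,0,0.03,0,0,0,0.055,0,0,0,0.066,0,0,0,0.066,0,0,0,0.066,0])

```text
t: 10.07
tool_pos: [0.5143, -0.1676, 0.0708]
tool_rot: [-3.118, 0.246, -0.039]
contact_force: [-0.7, 0.3, 0.6]
opening: 0.0001
```

```bash
python3 look.py 6;python3 go.py 0 -.2 .071; python3 - <<'E'
import cv2,numpy as np
a=np.load("pics/scene6.npy",allow_pickle=True).item()["color"][150:240,250:370,::-1]
cv2.imwrite("pics/s6b.png",cv2.resize(a,None,fx=6,fy=6,interpolation=cv2.INTER_CUBIC))
E
```

```text
t 10.17 tool in box [ 0.0008 -0.2191  0.0728] F box [ 1.2091 -0.3337  0.2919] open 0.0004 q6 -0.32 tz [ 0.0299  0.0096 -0.9995]
world tgt [ 0.5178 -0.1497  0.071 ] shift [-0.0008 -0.0191  0.0021] roll 0.0009302555704095994 toolY in box [ 0.0009 -0.9999 -0.0142] toolX in box [0.9996 0.0005 0.028 ]
```

View pics/s6b.png

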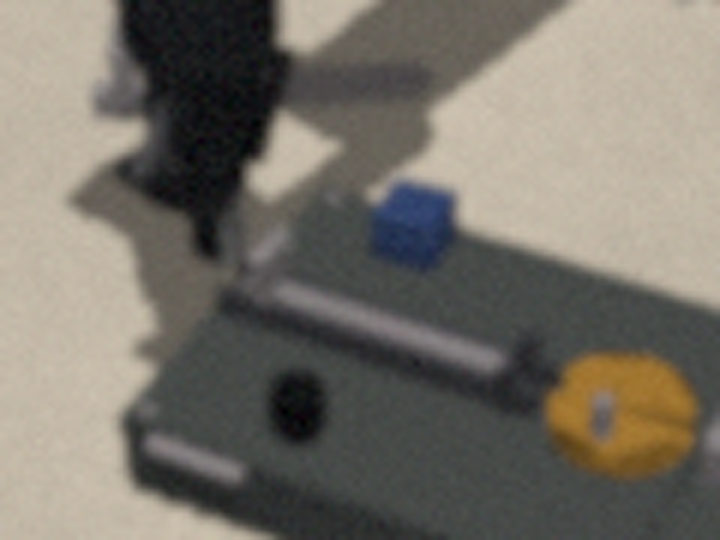

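Call:
step_arm(targets=[-0.001,-0.005,0.001,0,-0.001,-0.01,0.001,0,-0.001,-0.014,0.001,0,-0.001,-0.018,0.001,0,-0.001,-0.022,0.001,0,-0.001,-0.026,0.001,0,-0.001,-0.03,0.001,0,-0.001,-0.034,0.001,0,-0.001,-0.034,0.001,0])

```text
t: 10.92
tool_pos: [0.5202, -0.1343, 0.0724]
tool_rot: [-3.119, 0.246, -0.046]
contact_force: [1.3, -1.8, 0.9]
opening: -0.0001
```

```bash
python3 look.py 7;python3 go.py 0 -.165 .071
```

```text
t 11.02 tool in box [-0.0006 -0.1844  0.0718] F box [ 0.2696 -0.0527 -0.0382] open 0.0001 q6 -0.25 tz [ 0.0292  0.011  -0.9995]
world tgt [ 0.5234 -0.1151  0.071 ] shift [ 0.0006 -0.0194  0.0011] roll 0.0009781588018595855 toolY in box [ 0.001  -0.9999 -0.0154] toolX in box [0.9996 0.0006 0.0271]
```

View pics/s7.png

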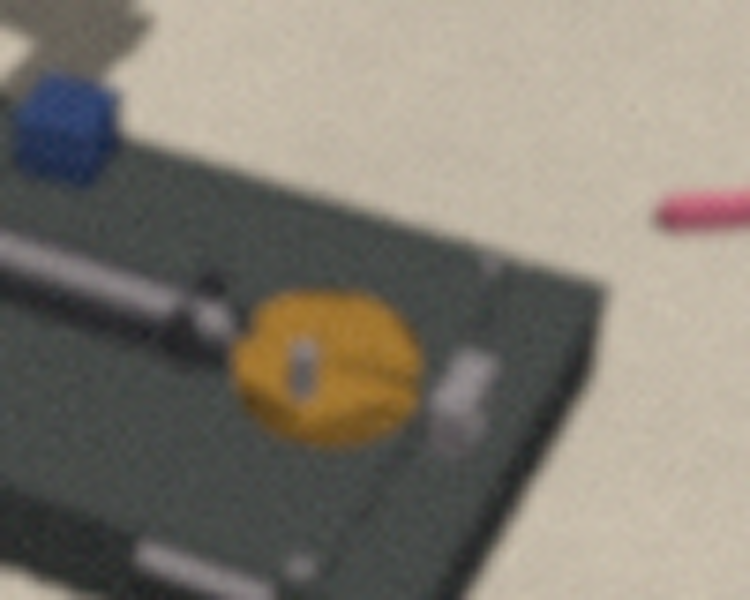

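Call:
step_arm(targets=[0.0005,-0.003,0,0,0.0005,-0.006,0,0,0.0005,-0.009,0,0,0.0005,-0.012,0,0,0.0005,-0.015,0,0,0.0005,-0.018,0,0,0.0005,-0.021,0,0,0.0005,-0.024,0,0])

```text
t: 11.68
tool_pos: [0.5237, -0.1099, 0.0717]
tool_rot: [-3.118, 0.246, -0.043]
contact_force: [-0.0, -1.5, -1.7]
opening: -0.0001
```

```bash
python3 look.py 8;python3 go.py 0 -.145 .071
```

```text
t 11.78 tool in box [-0.0004 -0.1596  0.0718] F box [ 0.1308 -0.292   0.0851] open 0.0002 q6 -0.21 tz [ 0.0287  0.012  -0.9995]
world tgt [ 0.5265 -0.0954  0.071 ] shift [ 0.0004 -0.0146  0.0011] roll 0.00157466726523392 toolY in box [ 0.0016 -0.9999 -0.0163] toolX in box [0.9996 0.0011 0.0264]
```

View pics/s8.png

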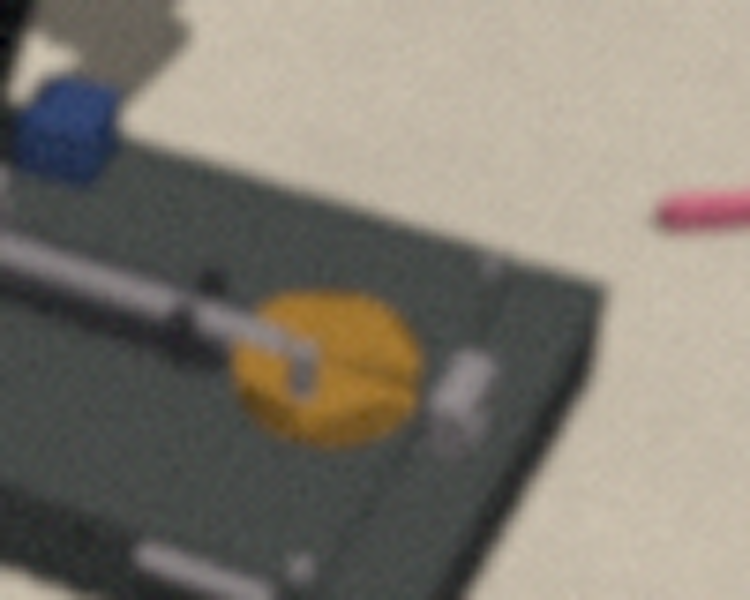

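View pics/t8.png

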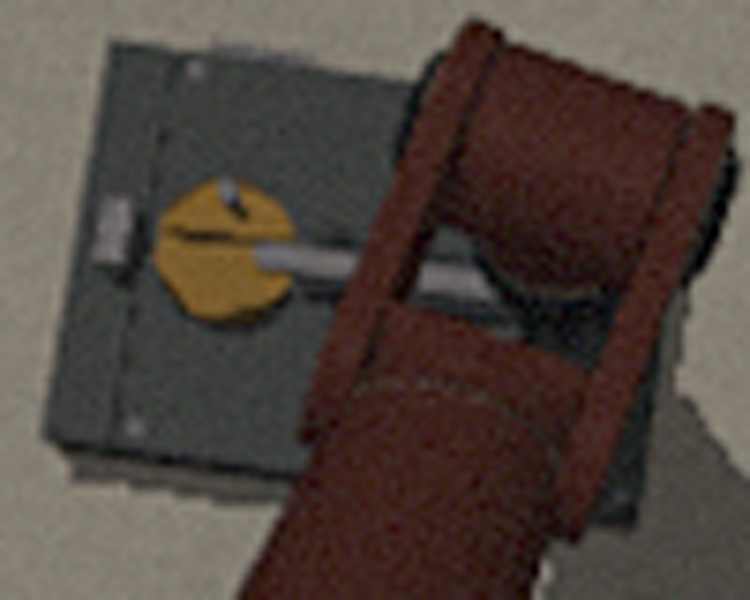

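The bolt's nose is inside the disc slot (top crop ~(265,252)) and the force is low, so I'll continue.

Call:
step_arm(targets=[0.0005,-0.004,0,0,0.0005,-0.008,0,0,0.0005,-0.012,0,0,0.0005,-0.016,0,0,0.0005,-0.02,0,0,0.0005,-0.024,0,0,0.0005,-0.028,0,0,0.0005,-0.032,0,0,0.0005,-0.036,0,0,0.0005,-0.04,0,0,0.0005,-0.044,0,0])

```text
t: 12.7
tool_pos: [0.5312, -0.0659, 0.0726]
tool_rot: [-3.117, 0.245, -0.043]
contact_force: [-0.6, -0.5, -1.5]
opening: 0.0
```

```bash
python3 look.py 9;python3 go.py 0 -.075 .071
```

```text
t 12.80 tool in box [-0.     -0.1149  0.0726] F box [ 0.0667  0.3475 -0.0999] open -0.0001 q6 -0.12 tz [ 0.0287  0.0125 -0.9995]
world tgt [ 0.5376 -0.0262  0.071 ] shift [ 0.0001 -0.0398  0.0023] roll 0.0022560542795702077 toolY in box [ 0.0023 -0.9999 -0.0168] toolX in box [0.9996 0.0018 0.0264]
```

View pics/s9.png

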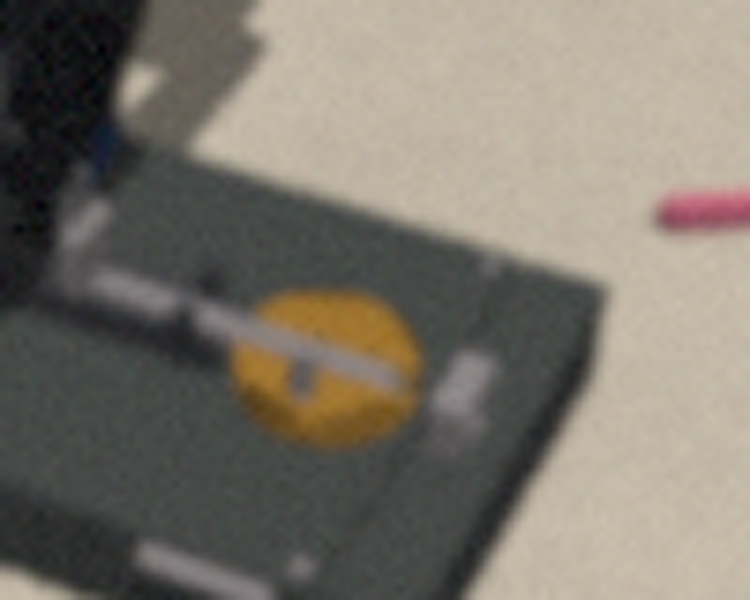

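Call:
step_arm(targets=[0,-0.004,0.001,0,0,-0.008,0.001,0,0,-0.012,0.001,0,0,-0.016,0.001,0,0,-0.02,0.001,0,0,-0.024,0.001,0,0,-0.028,0.001,0,0,-0.031,0.001,0,0,-0.033,0.001,0,0,-0.033,0.001,0])

```text
t: 13.63
tool_pos: [0.5365, -0.0324, 0.0721]
tool_rot: [-3.116, 0.244, -0.043]
contact_force: [0.9, -1.0, 1.3]
opening: 0.0001
```

```bash
python3 look.py 10;python3 go.py 0 -.075 .071
```

```text
t 13.73 tool in box [-0.0005 -0.0813  0.0717] F box [ 0.1823 -0.2495 -0.4211] open 0.0000 q6 -0.06 tz [ 0.0281  0.0138 -0.9995]
world tgt [ 0.5376 -0.0262  0.071 ] shift [ 0.0004 -0.0063  0.0008] roll 0.0022382839449361924 toolY in box [ 0.0022 -0.9998 -0.018 ] toolX in box [0.9997 0.0018 0.0256]
```

View pics/s10.png

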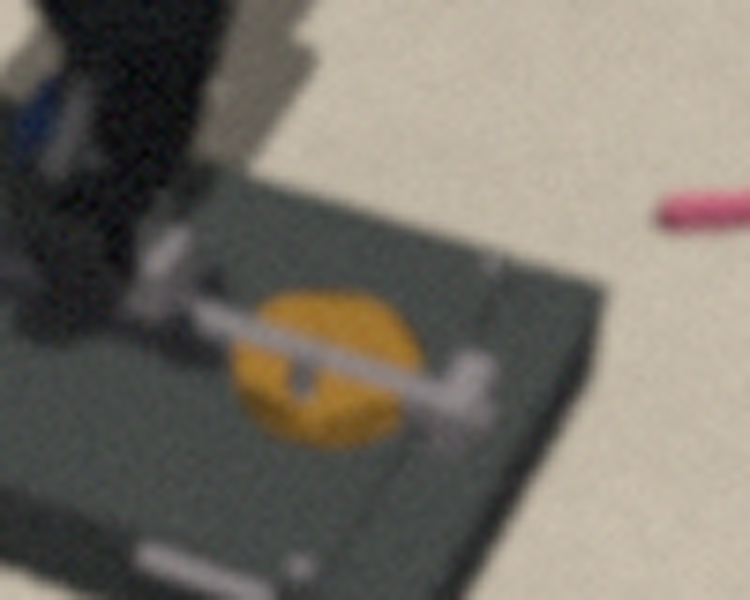

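Nearly home. Now I'll push slowly until the tab meets the stops.

Call:
step_arm(targets=[0,-0.001,0,0,0,-0.002,0,0,0,-0.003,0,0,0,-0.004,0,0,0,-0.005,0,0,0,-0.006,0,0,0,-0.006,0,0])

```text
t: 14.32
tool_pos: [0.5367, -0.0278, 0.0716]
tool_rot: [-3.119, 0.244, -0.041]
contact_force: [-1.5, -6.9, 1.1]
opening: -0.0001
```

```bash
python3 go.py 0 -.075 .071
```

```text
t 14.32 tool in box [-0.0006 -0.0767  0.0716] F box [-0.4081 -7.0492  1.0996] open -0.0001 q6 -0.05 tz [ 0.0271  0.0104 -0.9996]
world tgt [ 0.5376 -0.0262  0.071 ] shift [ 0.0006 -0.0017  0.0007] roll 0.0026788673561677356 toolY in box [ 0.0027 -0.9999 -0.0145] toolX in box [0.9997 0.0023 0.0252]
```

Call:
step_arm(targets=[0,-0.001,0,0,0,-0.002,0,0,0,-0.003,0,0,0,-0.003,0,0])

```text
t: 14.65
tool_pos: [0.5367, -0.0278, 0.0717]
tool_rot: [-3.126, 0.243, -0.04]
contact_force: [-2.8, -13.5, 1.4]
opening: -0.0001
```

```bash
python3 go.py 0 -.075 .071
```

```text
t 14.65 tool in box [-0.0006 -0.0766  0.0717] F box [ -0.6035 -13.7609   1.3788] open -0.0001 q6 -0.04 tz [ 0.0257  0.0036 -0.9997]
world tgt [ 0.5376 -0.0262  0.071 ] shift [ 0.0005 -0.0016  0.0008] roll 0.0033538214961357227 toolY in box [ 0.0034 -1.     -0.0076] toolX in box [0.9997 0.0032 0.0248]
```

The push is stiff: the force doubled with no travel, so the tab is on the stops. I'll back straight off, lift and look.

Call:
step_arm(targets=[0,0.005,0,0,0,0.015,0,0,0,0.02,-0.02,0,0,0.02,-0.06,0,0,0.03,-0.1,0,0,0.07,-0.12,0,0,0.11,-0.12,0,0,0.15,-0.12,0,0,0.19,-0.12,0,0,0.23,-0.12,0,0,0.27,-0.12,0,0,0.27,-0.12,0])

```text
t: 15.65
tool_pos: [0.4903, -0.3007, 0.1895]
tool_rot: [-3.127, 0.253, -0.04]
contact_force: [-0.5, 0.5, 0.3]
opening: -0.0002
```

```bash
python3 look.py 11;python3 go.py 0 -.075 .071; python3 - <<'E'
from fit import *
p=np.load("pose.npy");c,s=np.cos(p[2]),np.sin(p[2])
def inv(X): d=X[:2]-p[:2]; return np.array([c*d[0]+s*d[1],-s*d[0]+c*d[1],X[2]])
for n in("scene","top"):
    P=imaging.get_image(n)
    for k,z in(("bolt_tab",.078),("disc_peg",.077),("ring_box",.05),("loupe",.05)):
        for a in imaging.mark_of(k,P)[:5]: 
            b=inv(ray(P,*a["uv"],z))
            if abs(b[0])<.12 and -.25<b[1]<.1: print(n,k,a["score"],b)
E
```

```text
t 15.75 tool in box [-0.0031 -0.3487  0.1891] F box [ 0.2893 -0.4856  0.4756] open 0.0001 q6 -0.53 tz [ 0.0256  0.0053 -0.9997]
world tgt [ 0.5376 -0.0262  0.071 ] shift [ 0.0002 -0.2726  0.1207] roll 0.0003702508172853669 toolY in box [ 0.0004 -1.     -0.0093] toolX in box [0.9997 0.0001 0.0245]
scene bolt_tab 0.71 [ 0.0061 -0.0492  0.078 ]
scene disc_peg 0.78 [ 0.0198 -0.0073  0.077 ]
scene ring_box 0.68 [-0.0819 -0.1512  0.05  ]
scene ring_box 0.22 [0.0361 0.0197 0.05  ]
scene loupe 0.68 [ 0.0703 -0.1304  0.05  ]
top bolt_tab 0.48 [ 0.0037 -0.0534  0.078 ]
top disc_peg 0.55 [0.0261 0.006  0.077 ]
top ring_box 0.58 [-0.0849 -0.1408  0.05  ]
top loupe 0.44 [ 0.0798 -0.1305  0.05  ]
```

View pics/s11.png

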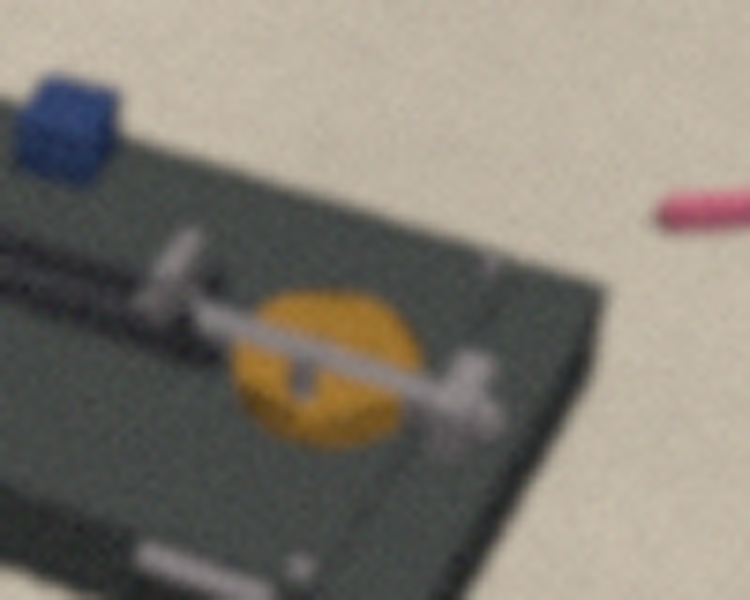

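View pics/t11.png

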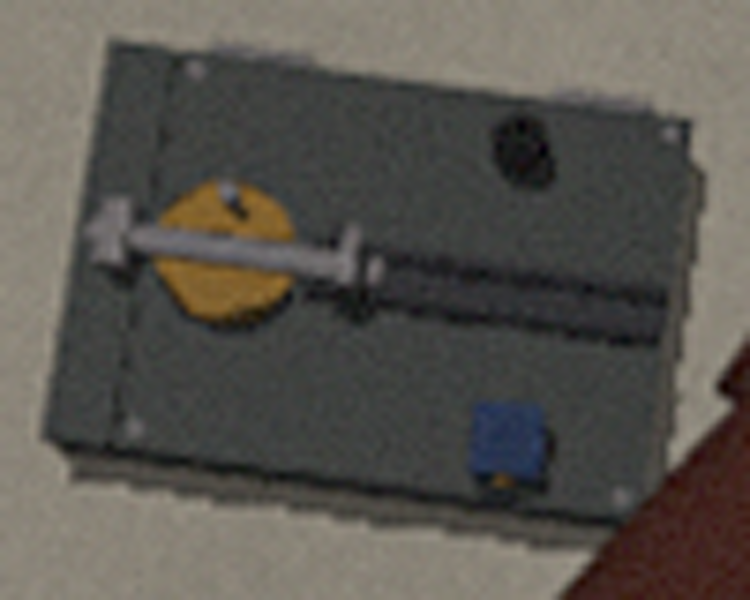

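The bolt passes through the slot and under the keeper, and its tip shows beyond the keeper at top crop (92,230). The tab stands at the stop blocks (350,255). The ring box and loupe have not moved.

```bash
python3 -c "
from station import ticket
print(ticket.finish_job())"
```

```text
the job is handed in; nothing more can be done
None
```

The strongbox is locked and I've handed the job in, at about 16 s on the robot's clock. I pushed the peg round with closed fingertips until the slot lined up. Then I pushed the tab of the grey bolt in the guide, and the bolt went through the slot and under the keeper.

**Checks that agreed:**
- At the end the push force doubled from 7 to 14 N with no travel, at 77 mm before the disc axis. That is where the tool should stop when the tab meets the stops.
- The last pictures show the bolt through the slot with its tip out past the keeper, and the tab at the stop blocks.
- The ring box and loupe look unmoved and the robot was clear. I did not re-measure the things on the table.

**Checks that failed or disagreed:**
- The first peg push jammed at about 36 N total and moved the tool 8 mm off line. I backed off and finished along the peg's arc at under 5 N. The tool kept a tilt of about 1.6° from this.
- Before the bolt push, the camera put the slot about 2.5° out of line, with little change after the last nudge. The bolt still went in freely.
- The networks placed the tab 9 to 13 mm beyond home, which the stops rule out, so I relied on the touch and the pictures.

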